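# Try the refitted catch of the specimen dry cabinet

## Task

The roller catch of the specimen dry cabinet has just been refitted and the door hangs ajar. Try it out: push the door gently until the catch snaps and, with your hand off it, holds it shut, without leaning on the door once it meets its stop; then pull it open again through the catch and leave it standing wide open for loading. Do not slam or fling the door, and leave the other things on the bench where they are.

Things in the scene. Friction and masses are not known exactly. Their poses are not given: they have to be found in the camera images.
- cabinet: cream sheet-metal specimen dry cabinet fixed to the bench, 180 deep x 200 wide x 220 mm high. Origin: centre of its underside; x from its front to its back, y to its left side (left as seen by the robot), z up. Its front face lies at x = -90 mm, the door lies over it. On the roof by the front edge (y -43 to +23 mm) is the double roller catch, at most 20 mm high.
- catch_mount: fixed steel strip 45 x 66 x 3 mm on the roof, origin under its centre, axes as the cabinet's. It carries the catch block: two rollers sprung against each other, a firm rubber stop for the door, and a sprung pin that pushes an unlatched door ajar. The block was refitted anywhere in 13 mm of travel towards the door, so where the shut door rests is not known beforehand: feel for it.
- door (a joint): door angle in rad, 0 = parallel to the cabinet's front, grows as the free edge swings out towards the robot, 1.6 at most. Starts ajar at 0.3 to 0.6. Shut in the catch it rests on its stop somewhere between 0 and 0.12, as the catch was refitted. Let go before the snap, it is pushed ajar to more than 0.15. Otherwise the hinge is light and the door stays where it is left.
- strike_nose (a point): upright steel nose, 6 mm thick, on the strike plate (44 mm wide, 22 mm high) that stands on the door's top edge 110 mm from the hinge. From 0.08 rad before rest the rollers resist it with a bump of 12 to 18 N at the handle; at 0.03 rad before rest they pass over it, the force drops and they snap the door home. Against the stop, keep under 10 N at the handle. Reopening takes 3 to 8 N.
- handle (a point): on the axis of the door's handle, 35 mm below the door's top: an upright round steel bar 10 mm thick, from 37 mm below to 32 mm above this point, 35 mm in front of the door's outer face, with a 10 mm strut to the door at each end. It can be pinched from above (it turns between the fingers) or pushed. Axes of the door: x from its outer face inwards, y towards the hinge.
- hinge (a point): on the door's upright hinge axis, level with handle, at the front face's left edge (y = +100 mm). At angle 0 the handle lies at x -53, y -170 mm from it in the cabinet's axes; opening turns the door clockwise seen from above. The door is 200 mm wide, 15 mm thick, its top level with the cabinet's (220 mm above the bench).
- stub_box: clear flat plastic box 70 x 100 x 28 mm lying on the cabinet's roof, behind the catch; to be left alone; origin: centre of its underside
- solvent: white bottle, 60 mm thick and 150 mm high, to the right of the cabinet; to be left alone; origin: centre of its underside
- jar: small brown jar, 56 mm thick and 70 mm high, standing alone on the left; to be left alone; origin: centre of its underside
- blower: black rubber air blower, 60 mm thick and 120 mm high, left of the cabinet; to be left alone; origin: centre of its underside
- driver: screwdriver 160 mm long lying on the bench far to the right; origin at its middle; to be left alone
- stub0: aluminium specimen stub, 32 mm wide and 30 mm high, far to the left; to be left alone; origin: centre of its underside
- stub1: another such stub; to be left alone; origin: centre of its underside
- mug: white mug 80 mm wide and 90 mm high, far to the left; to be left alone; origin: centre of its underside

How it is judged:
By the outcome, as a careful person would: the job done as asked, in the order asked, and still so for the second after the job is handed in, with the robot touching nothing.
It also fails if it takes over 64 s, if anything falls off the work surface, if the arm or the gripper's body presses on something with over 40 N, if the wrist force passes 120 N, or if a joint passes its speed limit or range.

## Robot

A 7-joint arm with a two-finger parallel gripper is mounted at the origin on the work surface. World frame = base frame: x ahead of the robot, y to its left, z up, the work surface at z = 0. Lengths are in m, angles in rad, forces in N, time in s.
With the tool pointing down it reaches from about 0.425 to 0.95 m from the base axis. Payload 4.7 kg.
Tool frame: the origin (TCP) lies on the centre line of the jaws, within the pads' length; the fingertips stand robot.nose_length ahead of it and the grasp point (between the pads) lies 8 mm behind it (robot.nose_length is the distance from the TCP to the fingertips, in m); z points along the fingers, x is the direction in which the jaws open and shut, and the axes are right-handed (so a half turn about z gives the same grasp; the last joint's range is limited). The gripper opens to 85 mm and grips with 20 to 120 N. Pads are 22 mm wide; open, the fingers measure 114 mm over their backs; the gripper's body (76 mm by 85 mm) begins 54 mm behind the grasp point. The pads swing forward as they close: fully open they stand 13 mm farther back than shut.
Start: joints at [1.19, 0.469, -0.049, 1.532, 0.024, 1.141, -0.082], TCP at [0.233, -0.634, 0.242] pointing down, gripper open.
Joint ranges: [-2.59, 2.59], [-0.33, 1.99], [-1.39, 1.29], [0.1, 2.45], [-1.04, 4.18], [0.21, 1.99], [-2.66, 2.66]. Speed limits (rad/s): [2.57, 2.57, 3.14, 3.14, 3.14, 3.14, 3.14].

## Interface

Orientations are given as [roll, pitch, yaw] about the fixed x, y, z axes, in that order (R = Rz(yaw) Ry(pitch) Rx(roll)).
In Python, from plant import robot gives the robot as it stands. Calls block until the motion is done:
- robot.goto(position, orientation): joint-space move of the TCP to a pose.
- robot.move_straight(position, vel=0.15, attitude=None, contact_N=None): straight line of the TCP; attitude=None keeps the orientation; vel is the mean speed in m/s. With contact_N (N) it stops when the force on the tool has changed by that much, and returns True; else False.
- robot.move_joints(angles): joint-space move.
- robot.grip(opening, strength=None): opening from 0.0 (shut) to 1.0 (fully open); strength is the grip in N (None keeps the last); returns when the fingers have stopped.
- robot.sleep(seconds).
- robot.inverse_kinematics(position, orientation): joint angles nearest the present ones, or None.
- robot.sense(): the state.
- robot.grab_frame(name): name is "side" or "top" or "wrist"; returns a dict with "image" (384x512x3 uint8, red, green, blue), "range_z" (384x512 float32, m along the optical axis (not along the pixel's ray), 0 where there is no reading), "fx", "fy", "cx", "cy" (pixels), "R" (3x3) and "t" (3): a world point X has camera coordinates R X + t. Camera axes: x right, y down, z forward; pixel columns grow to the right and rows downward; lengths in m; the calibration is good to about 2 mm. A picture is of the moment at which its call begins.
A pose or a line that the arm cannot do raises robot.IKError and nothing moves.
- robot.close_job(): hands the job in, once; it reports no verdict.
The state is a dict: "t": time; "joint_pos": joint angles; "joint_velocities": joint speeds; "effort": joint torques, N m; "tcp_pos": TCP position; "tcp_rot": TCP orientation; "wrist_force": force on the tool from outside, world axes, zero at the start; "torque": the same for the moment, N m; "opening": opening from 0.0 (shut) to 1.0 (fully open).
Only numpy, scipy, OpenCV 4.12 (cv2) and the standard library are available. Lean on these libraries where they do the work, as an engineer would, in place of code of your own. Each camera call takes 0.05 s, during which the arm holds its last target.

## Working session

There is one attempt and no reset: what is moved stays moved. The work goes in short steps, each a Python script; the robot and the scene stay as the last script left them, time stands still between calls to the robot, and variables do not carry over. Pictures are saved under pics/ and viewed, and the job is handed in when it is done.

```bash
mkdir -p pics; ls; python3 - <<'E'
from plant import robot
import cv2,numpy as np
s=robot.sense();print(s['t'],s['tcp_pos'],s['tcp_rot'],s['wrist_force'],s['opening'],robot.nose_length)
for n in ("side","top","wrist"):
    f=robot.grab_frame(n);cv2.imwrite(f"pics/a_{n}.png",f["image"][:,:,::-1]);np.savez(f"pics/a_{n}.npz",**f)
    print(n,f["fx"],f["cx"],f["cy"],np.round(-f["R"].T@f["t"],3),np.round(f["R"],3).tolist())
E
```

```text
pics
0.0 [ 0.23240053 -0.63314126  0.24125224] [ 3.14151161e+00  1.94279810e-03 -1.21898848e+00] [ 0.19477213  0.57755459 -0.10998101] 0.9990214748403509 0.011
side 357.1683303543558 252.96104892635555 190.52738142290616 [0.294 0.967 0.796] [[-0.964, -0.265, 0.007], [-0.15, 0.525, -0.838], [0.218, -0.809, -0.546]]
top 468.6744539504492 247.7709382347231 196.8646215148626 [ 0.467 -0.02   1.847] [[0.028, -1.0, 0.001], [-0.998, -0.028, -0.053], [0.053, 0.001, -0.999]]
wrist 284.16506705759883 256.15687923235663 190.0191607103629 [ 0.302 -0.607  0.373] [[0.344, -0.939, -0.002], [-0.899, -0.33, 0.286], [-0.269, -0.097, -0.958]]
```

View pics/a_side.png

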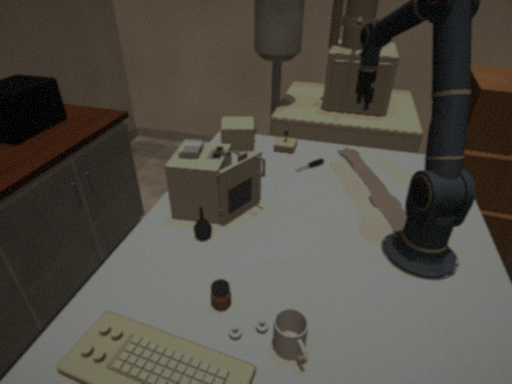

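View pics/a_top.png

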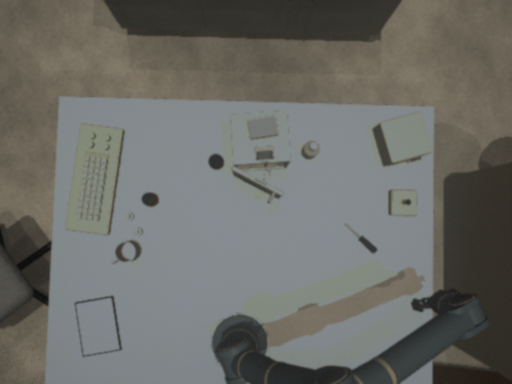

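The side view shows the cabinet at about (215,180) with its door ajar. In the top view the cabinet is at about (262,140), the door edge runs from (233,168) to (280,195), and the handle is near (270,200). I'll zoom in next.

```bash
cat > h.py <<'E'
import cv2,numpy as np
def load(n): return dict(np.load(f"pics/{n}.npz"))
def pts(f):
    v,u=np.mgrid[0:384,0:512]; z=f["range_z"]
    c=np.stack([(u-f["cx"])/f["fx"]*z,(v-f["cy"])/f["fy"]*z,z],-1)
    return (c-f["t"])@f["R"]
def ray(f,u,v,h):
    d=np.array([(u-f["cx"])/f["fx"],(v-f["cy"])/f["fy"],1])@f["R"]; o=-f["R"].T@f["t"]
    return o+d*(h-o[2])/d[2]
def proj(f,X):
    c=f["R"]@np.asarray(X)+f["t"]; return c[0]/c[2]*f["fx"]+f["cx"],c[1]/c[2]*f["fy"]+f["cy"]
E
python3 - <<'E'
from h import *
f=load("a_top");P=pts(f)
im=f["image"][95:215,195:335,::-1];cv2.imwrite("pics/z_top.png",cv2.resize(np.clip(im*1.6,0,255).astype(np.uint8),None,fx=5,fy=5,interpolation=cv2.INTER_NEAREST))
g=load("a_side");im=g["image"][110:250,150:290,::-1];cv2.imwrite("pics/z_side.png",cv2.resize(np.clip(im*1.6,0,255).astype(np.uint8),None,fx=4,fy=4,interpolation=cv2.INTER_CUBIC))
z=P[...,2]; print(np.round(P[100:210:6,225:300:6,2]*1000).astype(int))
E
```

```text
[[  -5 -751 -753 -752 -740 -736 -733 -749 -740 -758 -742 -759 -760]
 [   1   -7    8   -2   -6   -8    2    3   -2   11   -7    3    7]
 [  -6   -2  -10    0    0  225  217  216  219  214  225   -3   -5]
 [  -2  223  217  217  249  254  253  253  252  221  223  -12    2]
 [   4  223  222  217  247  255  257  241  239  217  225    4    7]
 [   7  221  215  216  251  250  255  250  252  225  222    0   -2]
 [   6    4  222  219  218  252  246  226  220  221  211    1    8]
 [  -5   -6  212  222  217  219 1847  220  219  214  219   -1   -2]
 [   4    7  220  218  217  231  227  218  218  221  226   -2   -1]
 [   0   -4  215  218  221  220  224  231  218  227  218   -9    3]
 [   1    1  220  219  221  225  234  242  220  219  212    0    2]
 [ -15  215    9    1    8   14   12   17   14   19   43   12    0]
 [   9    0  219  217   -2    2    2    1    1    3    2   -8    8]
 [   1   -2    2  123  221  245  237   -3    3   -9   -1    3    3]
 [  -5    6    3    0   -3  135  218  218    7    9    6   -8    7]
 [   2    5    0    4    3   -4   -1  142  214  219   -8    9    0]
 [  -4   -5    1    9    1   -4   -5   -7    0  145   -5   -2   -3]
 [  -1    1   -2    2   -2    4    1    0   -3    0   -3    2   -3]
 [   4   -6    4   -4    1    4   -6    1    2   -1   -7    0   -7]]
```

View pics/z_top.png

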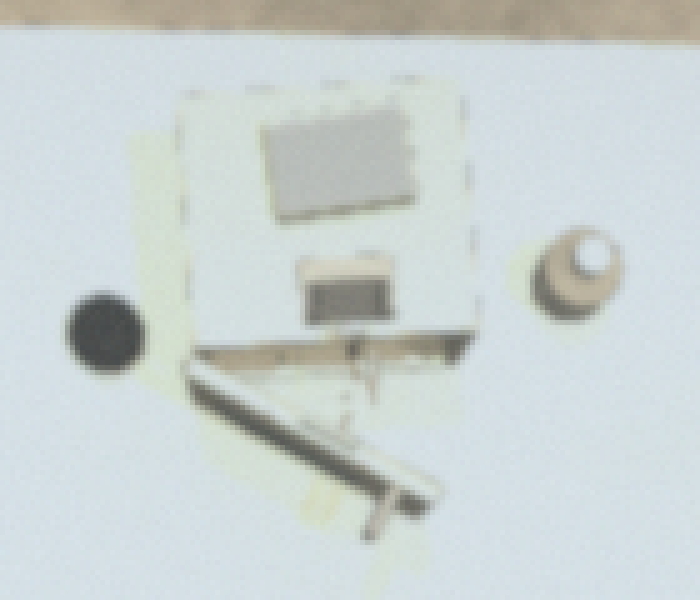

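View pics/z_side.png

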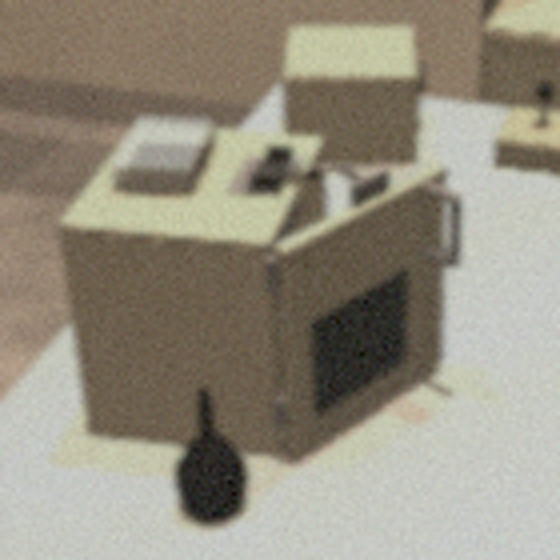

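```bash
cat > meas.py <<'E'
from h import *
def roof(f):
    P=pts(f);m=((P[...,2]>.195)&(P[...,2]<.27)).astype(np.uint8);m[:,:215]=0;m[:,300:]=0
    m[:90]=0;m[230:]=0
    r=cv2.morphologyEx(m,cv2.MORPH_CLOSE,np.ones((3,3)));r=cv2.morphologyEx(r,cv2.MORPH_OPEN,np.ones((13,13)))
    c=max(cv2.findContours(r,0,2)[0],key=cv2.contourArea)
    return m,r,c
E
python3 - <<'E'
from meas import *
f=load("a_top");m,r,c=roof(f)
box=cv2.boxPoints(cv2.minAreaRect(c)); W=np.array([ray(f,*p,.22)[:2] for p in box])
print(W,[np.linalg.norm(W[i]-W[i-1]) for i in range(4)])
v=np.zeros((384,512,3),np.uint8);v[...,1]=m*120;v[...,2]=r*200
cv2.imwrite("pics/m.png",cv2.resize(v[95:215,195:335],None,fx=5,fy=5,interpolation=0))
# crop px (zoom/5+offset)
for n,p,h in [("roofFL",(192,342),.22),("roofFR",(475,330),.22),("roofBL",(180,96),.22),("roofBR",(462,82),.22),
 ("doorhinge outer corner",(188,375),.22),("hinge inner",(192,358),.22),("door free inner",(442,488),.22),("door free outer",(432,503),.22),("handle top",(370,536),.217)]:
    print(n,np.round(ray(f,p[0]/5+195-.4,p[1]/5+95-.4,h),4))
E
```

```text
[[ 0.84533358  0.05331651]
 [ 0.86495133 -0.14622866]
 [ 0.68550185 -0.16276022]
 [ 0.66609753  0.03563398]] [np.float64(0.1801061748069675), np.float64(0.2005071818828548), np.float64(0.18020934187276724), np.float64(0.19934087977526513)]
roofFL [0.6707 0.0361 0.22  ]
roofFR [ 0.6847 -0.1612  0.22  ]
roofBL [0.8439 0.0497 0.22  ]
roofBR [ 0.8595 -0.1479  0.22  ]
doorhinge outer corner [0.6475 0.0382 0.22  ]
hinge inner [0.6594 0.0357 0.22  ]
door free inner [ 0.5735 -0.1408  0.22  ]
door free outer [ 0.5629 -0.1341  0.22  ]
handle top [ 0.5388 -0.0917  0.217 ]
```

View pics/m.png

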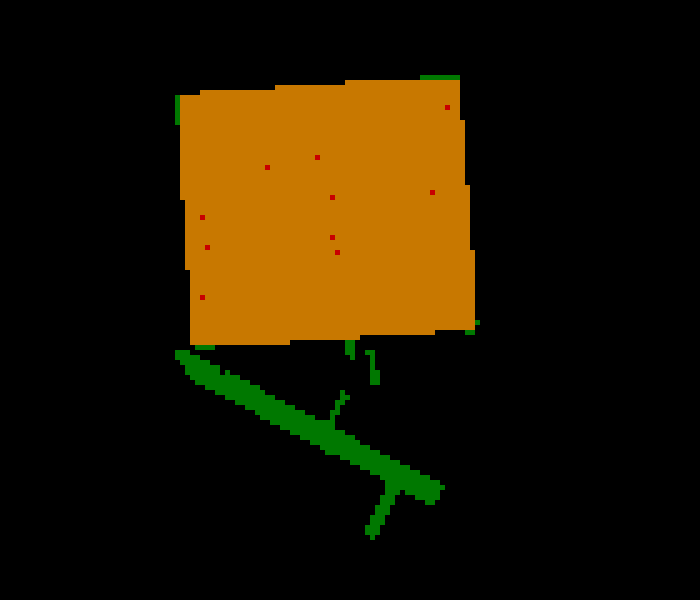

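```bash
cat > geo.py <<'E'
import numpy as np
H=np.array([.6663,.0357]); YAW=0.098
def R(a): return np.array([[np.cos(a),-np.sin(a)],[np.sin(a),np.cos(a)]])
def handle(th,off=0.): # off = mm in front of axis along outward normal
    return H+R(YAW-th)@np.array([-.053-off,-.170])
def ang(p): # door angle from handle xy
    d=np.asarray(p)[:2]-H; return YAW-(np.arctan2(d[1],d[0])-np.arctan2(-.17,-.053))
def yaw(th,k=0): return YAW-th-np.pi/2+k*np.pi   # jaws along the door's width
E
python3 - <<'E'
from geo import *
from plant import robot
print(ang([.5388,-.0917]))
for k in (0,1):
  for th,off in [(.57,.05),(.57,.016),(.3,.016),(.1,.016),(.0,0.),(.5,0),(1,0),(1.45,0),(1.45,.0)]:
    for z in (.188,.3):
        q=robot.inverse_kinematics([*handle(th,off),z],[np.pi,0,yaw(th,k)])
        print(k,th,z,np.round(handle(th,off),3),None if q is None else np.round(q,2))
E
```

```text
0.58157562236259
0 0.57 0.188 [ 0.497 -0.069] [ 0.33  0.27 -0.32  1.98  0.11  0.91 -2.09]
0 0.57 0.3 [ 0.497 -0.069] [ 0.4   0.16 -0.39  1.84  0.07  1.15 -2.06]
0 0.57 0.188 [ 0.528 -0.084] [ 0.3   0.31 -0.27  1.92  0.1   0.93 -2.06]
0 0.57 0.3 [ 0.528 -0.084] [ 0.37  0.21 -0.34  1.78  0.08  1.17 -2.04]
0 0.3 0.188 [ 0.565 -0.117] [ 0.33  0.38 -0.25  1.82  0.11  0.96 -1.74]
0 0.3 0.3 [ 0.565 -0.117] [ 0.38  0.28 -0.31  1.69  0.09  1.19 -1.73]
0 0.1 0.188 [ 0.597 -0.134] [ 0.36  0.43 -0.28  1.74  0.14  0.99 -1.54]
0 0.1 0.3 [ 0.597 -0.134] [ 0.39  0.34 -0.32  1.6   0.11  1.21 -1.52]
0 0.0 0.188 [ 0.63  -0.139] [ 0.36  0.49 -0.29  1.65  0.16  1.02 -1.45]
0 0.0 0.3 [ 0.63  -0.139] [ 0.38  0.4  -0.32  1.52  0.13  1.24 -1.43]
0 0.5 0.188 [ 0.551 -0.1  ] [ 0.3   0.35 -0.24  1.86  0.1   0.94 -1.96]
0 0.5 0.3 [ 0.551 -0.1  ] [ 0.36  0.25 -0.31  1.72  0.08  1.18 -1.95]
0 1 0.188 [ 0.5   -0.028] [ 0.23  0.26 -0.3   1.99  0.1   0.9  -2.6 ]
0 1 0.3 [ 0.5   -0.028] [ 0.33  0.16 -0.4   1.84  0.07  1.15 -2.57]
0 1.45 0.188 [0.489 0.051] [-1.07  0.4   1.13  2.06 -0.44  0.95 -2.63]
0 1.45 0.3 [0.489 
[... 686 characters left out ...]
 0.0 0.188 [ 0.63  -0.139] [ 0.67  0.58 -0.76  1.64  0.44  1.1   1.46]
1 0.0 0.3 [ 0.63  -0.139] [ 0.69  0.49 -0.79  1.5   0.35  1.3   1.53]
1 0.5 0.188 [ 0.551 -0.1  ] [ 0.66  0.43 -0.72  1.84  0.34  1.    0.97]
1 0.5 0.3 [ 0.551 -0.1  ] [ 0.69  0.32 -0.74  1.7   0.23  1.21  1.06]
1 1 0.188 [ 0.5   -0.028] [ 0.59  0.33 -0.74  1.97  0.28  0.94  0.37]
1 1 0.3 [ 0.5   -0.028] [ 0.65  0.21 -0.77  1.83  0.16  1.17  0.49]
1 1.45 0.188 [0.489 0.051] [ 0.51  0.35 -0.85  1.98  0.32  0.95 -0.28]
1 1.45 0.3 [0.489 0.051] [ 0.57  0.21 -0.87  1.84  0.17  1.17 -0.14]
1 1.45 0.188 [0.489 0.051] [ 0.51  0.35 -0.85  1.98  0.32  0.95 -0.28]
1 1.45 0.3 [0.489 0.051] [ 0.57  0.21 -0.87  1.84  0.17  1.17 -0.14]
```

```bash
python3 - <<'E'
from geo import *
from plant import robot
import cv2
th=.58
robot.goto([*handle(th,.055),.29],[np.pi,0,yaw(th,1)])
robot.grip(0.0,40)
robot.move_straight([*handle(th,.055),.184],vel=.1)
s=robot.sense();print(s['t'],s['tcp_pos'],s['tcp_rot'],s['wrist_force'],s['opening'])
for n in("top","side"):
    f=robot.grab_frame(n);np.savez(f"pics/b_{n}.npz",**f)
a=np.load("pics/b_top.npz")["image"][115:215,205:325,::-1];cv2.imwrite("pics/b.png",cv2.resize(np.clip(a*1.6,0,255).astype(np.uint8),None,fx=6,fy=6))
E
```

```text
4.3667 [ 0.49232686 -0.06484847  0.18460675] [ 3.14031061e+00 -4.45028527e-04  1.08872393e+00] [-0.708226    1.24035277 -0.04309671] 0.0042070777367767456
```

View pics/b.png

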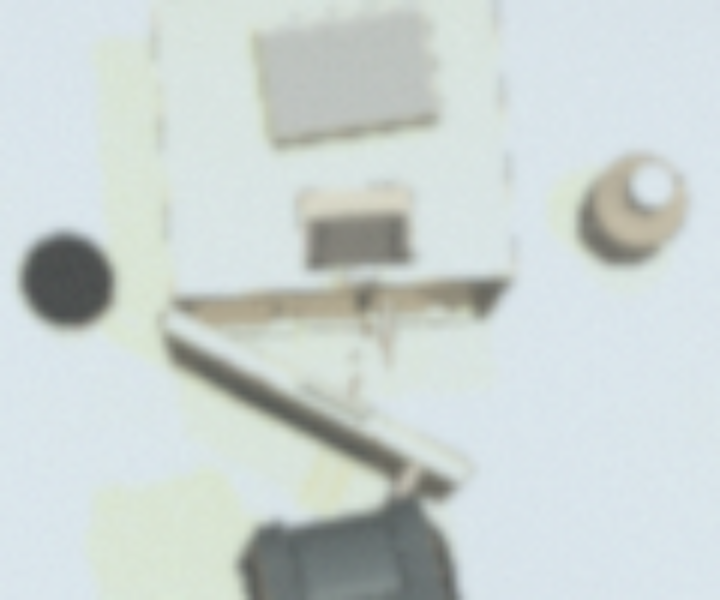

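The gripper is in front of the handle, squared to the door, with the hand at (350,550) and the handle strut at (410,485). Next I push along the arc.

```bash
cat > push.py <<'E'
from geo import *
from plant import robot
def nf(s,th,b): return float((s['wrist_force']-b)[:2]@(R(YAW-th)@np.array([-1.,0])))
def step(th,off,v): robot.move_straight([*handle(th,off),.184],vel=v,attitude=[np.pi,0,yaw(th,1)])
E
python3 - <<'E'
from push import *
b=np.mean([ (robot.sleep(.02),robot.sense()['wrist_force'])[1] for _ in range(5)],0)
np.save("base.npy",b)
step(.58,.022,.06)
for th in (.54,.46,.38,.30,.27):
    step(th,.016,.06); s=robot.sense();print(th,round(s['t'],2),round(nf(s,th,b),2),np.round(s['wrist_force']-b,2))
f=robot.grab_frame("top");np.savez("pics/c_top.npz",**f)
import cv2
a=f["image"][115:215,205:325,::-1];cv2.imwrite("pics/c.png",cv2.resize(np.clip(a*1.6,0,255).astype(np.uint8),None,fx=6,fy=6))
E
```

```text
0.54 5.62 -0.62 [ 0.48 -0.43 -0.55]
0.46 6.01 -0.84 [ 0.59 -0.81 -0.18]
0.38 6.4 -0.43 [ 0.19 -0.89 -0.14]
0.3 6.79 -0.69 [ 0.48 -1.05 -0.25]
0.27 7.04 -0.34 [ 0.38  0.18 -0.96]
```

View pics/c.png

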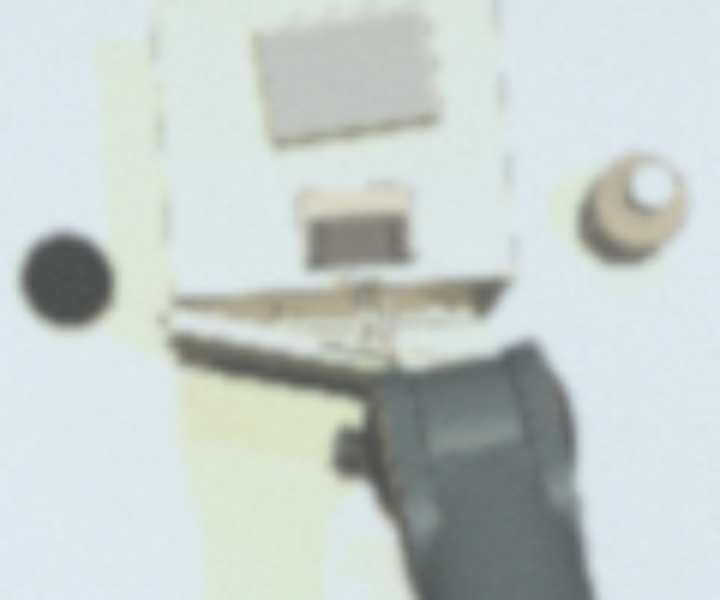

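```bash
python3 - <<'E'
from push import *
b=np.load("base.npy")
s=robot.sense();b=b.copy()
th=.26;peak=0;log=[];b0=nf(s,.27,b)
while th>-.06:
    th-=.007; step(th,.016,.018); s=robot.sense();f=nf(s,th,b)-b0
    log.append((round(th,3),round(f,1),round(ang(s['tcp_pos'][:2]-(handle(th,.016)-handle(th))),3))); peak=max(peak,f)
    if f>19: print("too high");break
    if peak>6 and f<1.5: print("snap");break
print(s['t'],peak);print(log)
E
```

```text
snap
12.6667 18.48269572647929
[(0.253, 1.4, np.float64(0.253)), (0.246, 0.7, np.float64(0.246)), (0.239, 2.4, np.float64(0.24)), (0.232, 2.5, np.float64(0.232)), (0.225, 1.0, np.float64(0.224)), (0.218, 1.8, np.float64(0.217)), (0.211, 1.1, np.float64(0.21)), (0.204, 1.7, np.float64(0.203)), (0.197, 2.8, np.float64(0.196)), (0.19, 1.1, np.float64(0.189)), (0.183, 2.3, np.float64(0.182)), (0.176, 1.9, np.float64(0.176)), (0.169, 4.6, np.float64(0.171)), (0.162, 6.3, np.float64(0.168)), (0.155, 9.0, np.float64(0.167)), (0.148, 10.4, np.float64(0.161)), (0.141, 11.9, np.float64(0.16)), (0.134, 15.5, np.float64(0.158)), (0.127, 18.5, np.float64(0.157)), (0.12, 10.4, np.float64(0.14)), (0.113, 2.5, np.float64(0.113)), (0.106, 1.3, np.float64(0.099))]
```

```bash
python3 - <<'E'
from push import *
import cv2
th=.106
step(th,.045,.08)
robot.sleep(.3)
robot.move_straight([*handle(th,.045),.28],vel=.15)
robot.grip(1.0)
robot.goto([*handle(.106,.16),.30],[np.pi,0,yaw(th,1)])
s=robot.sense();print(s['t'],s['wrist_force'])
for n in("top","side"):
    f=robot.grab_frame(n);np.savez(f"pics/d_{n}.npz",**f)
    y,x=(115,205) if n=="top" else (120,150)
    a=f["image"][y:y+100,x:x+120,::-1];cv2.imwrite(f"pics/d_{n}.png",cv2.resize(np.clip(a*1.6,0,255).astype(np.uint8),None,fx=6,fy=6))
E
```

```text
15.5917 [ 0.98652411 -0.42375878  0.40025198]
```

View pics/d_top.png

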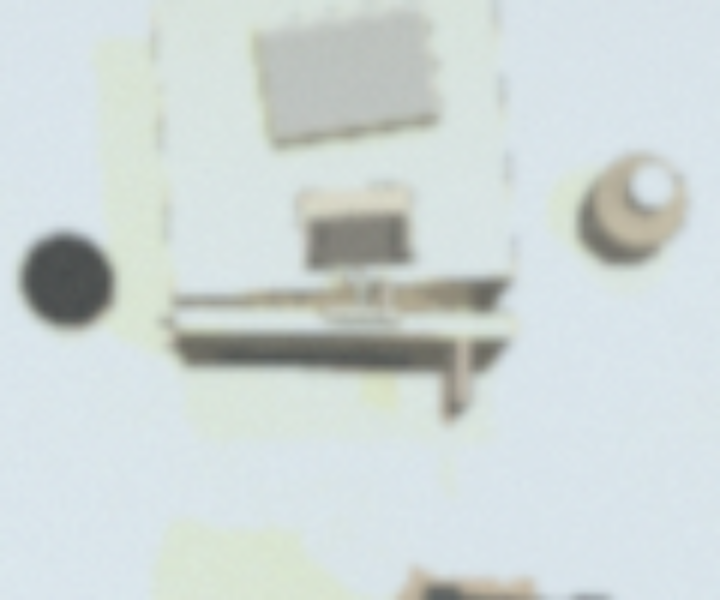

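View pics/d_side.png

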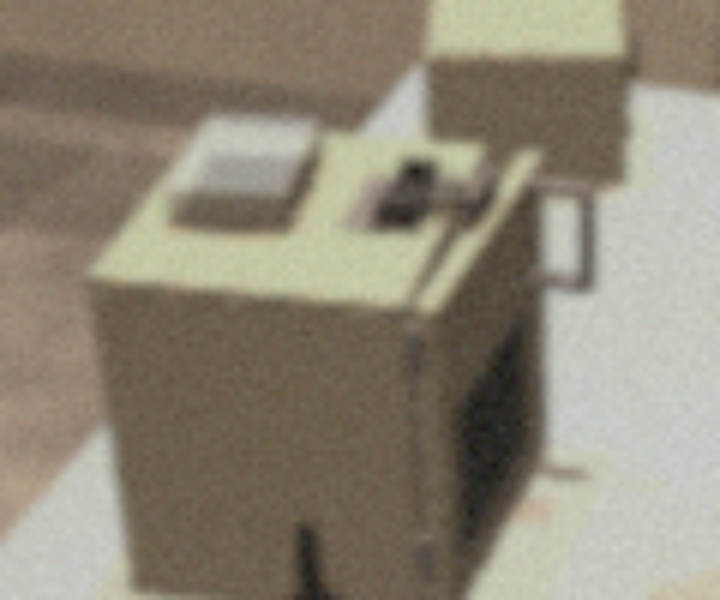

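The door is held in the catch with the hand off it. In the top view the nose sits between the rollers at (365,295), and the handle bar's top is at about (456,405). I'll measure the angle.

```bash
python3 - <<'E'
from h import *; from geo import *
f=load("d_top")
q=lambda x,y,h: ray(f,205+(x+.5)/6-.5,115+(y+.5)/6-.5,h)
p=q(456,407,.217);print("handle",p,ang(p),np.linalg.norm(p[:2]-H))
a=q(172,332,.22);b=q(512,332,.22);d=(b-a)[:2];print(a,b,np.linalg.norm(d),YAW-(np.arctan2(d[1],d[0])+np.pi/2))
for th in (.08,.1,.12): print(th,handle(th))
E
```

```text
handle [ 0.60766284 -0.13177836  0.217     ] 0.1325649312034817 0.17744666506796503
[0.64645066 0.03448936 0.22      ] [ 0.6520358  -0.16304096  0.22      ] 0.19760927311395504 0.06973269321819289
0.08 [ 0.61636842 -0.13522641]
0.1 [ 0.61296011 -0.13419366]
0.12 [ 0.60957313 -0.13309296]
```

```bash
python3 - <<'E'
from push import *
import cv2
th=.105; Y=yaw(th,1)
robot.goto([*handle(th,0),.295],[np.pi,0,Y])
s=robot.sense();b=s['wrist_force']
print(robot.move_straight([*handle(th,0),.191],vel=.08,contact_N=6))
robot.grip(0.0,30); s=robot.sense()
print(s['t'],s['tcp_pos'],s['wrist_force']-b,s['opening'])
f=robot.grab_frame("side");a=f["image"][110:210,150:270,::-1];cv2.imwrite(f"pics/e_side.png",cv2.resize(np.clip(a*1.6,0,255).astype(np.uint8),None,fx=6,fy=6))
E
```

```text
False
18.5 [ 0.61213523 -0.13450895  0.19107752] [ 0.12926647 -2.41870413  1.04052024] 0.10828417250550144
```

View pics/e_side.png

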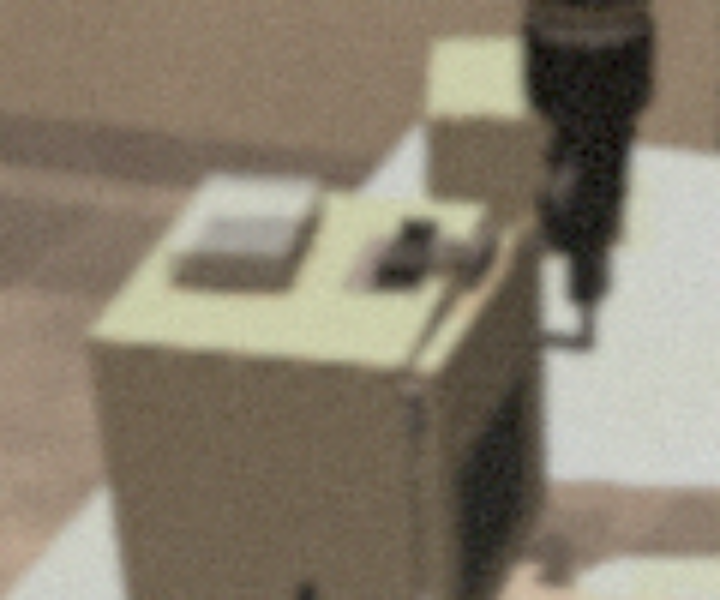

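The bar is gripped: the opening reads 9 mm on a 10 mm bar, and the pads at (585,290) are around it. Next I pull slowly.

```bash
python3 - <<'E'
from push import *
robot.grip(0.0,60)
b=robot.sense()['wrist_force']
def go(th,v): robot.move_straight([*handle(th,0),.191],vel=v,attitude=[np.pi,0,yaw(th,1)])
log=[]
for th in list(np.arange(.115,.235,.01)):
    go(th,.025); s=robot.sense(); log.append((round(float(th),3),round(nf(s,th,b),1),round(s['opening'],3)))
    if s['opening']<.05 or abs(nf(s,th,b))>25: print("STOP");break
print(s['t'],log)
E
```

```text
21.7667 [(0.115, -6.1, 0.101), (0.125, -9.7, 0.102), (0.135, -12.5, 0.099), (0.145, -2.7, 0.099), (0.155, 6.3, 0.101), (0.165, 4.6, 0.1), (0.175, 2.3, 0.102), (0.185, 2.1, 0.099), (0.195, 2.5, 0.1), (0.205, 2.7, 0.098), (0.215, 1.3, 0.101), (0.225, 1.9, 0.099)]
```

```bash
python3 - <<'E'
from push import *
import cv2
b=robot.sense()['wrist_force']
def go(th,v): robot.move_straight([*handle(th,0),.191],vel=v,attitude=[np.pi,0,yaw(th,1)])
log=[]
for th in list(np.linspace(.225,1.42,13)[1:]):
    go(th,.07 if th<1.3 else .04); s=robot.sense(); log.append((round(float(th),3),np.round(s['wrist_force']-b,1).tolist(),round(s['opening'],3)))
    if s['opening']<.05 or np.linalg.norm(s['wrist_force']-b)>25: print("STOP");break
print(s['t']);[print(*l) for l in log]
f=robot.grab_frame("top");a=f["image"][115:225,195:315,::-1];cv2.imwrite(f"pics/f_top.png",cv2.resize(np.clip(a*1.6,0,255).astype(np.uint8),None,fx=5,fy=5))
E
```

```text
26.95
0.325 [0.1, -0.5, -1.9] 0.099
0.424 [0.4, -1.1, -1.3] 0.1
0.524 [-1.1, -1.1, 0.3] 0.099
0.623 [-0.8, -0.6, 1.1] 0.097
0.723 [-1.4, -0.0, 0.7] 0.104
0.822 [-2.6, 0.7, 0.9] 0.1
0.922 [-2.4, 0.9, 1.9] 0.1
1.022 [-1.4, 2.5, 1.0] 0.106
1.121 [-1.9, 2.2, 1.0] 0.097
1.221 [-2.7, 4.3, 2.3] 0.101
1.32 [-2.1, 3.5, 1.2] 0.1
1.42 [-1.3, 4.1, 0.8] 0.101
```

View pics/f_top.png

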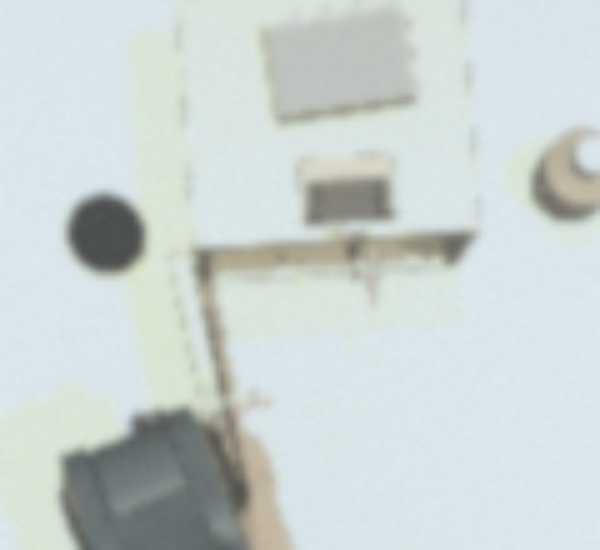

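The door stands wide open, with its edge running from (205,255) to (240,500) at about 1.4 rad. I'll release and back straight up.

```bash
python3 - <<'E'
from push import *
import cv2
th=1.42
robot.grip(0.8); robot.sleep(.3)
robot.move_straight([*handle(th,0),.30],vel=.08,attitude=[np.pi,0,yaw(th,1)])
robot.goto([.40,-.35,.33],[np.pi,0,yaw(1.0,1)])
s=robot.sense();print(s['t'],s['opening'],s['wrist_force'])
for n in("top","side"):
    f=robot.grab_frame(n);np.savez(f"pics/g_{n}.npz",**f)
    a=f["image"][:,:,::-1];cv2.imwrite(f"pics/g_{n}.png",cv2.resize(np.clip(a*1.5,0,255).astype(np.uint8),None,fx=1.5,fy=1.5))
E
```

```text
30.9167 0.7971856774112609 [ 0.41445467 -0.53404518  0.76872933]
```

View pics/g_top.png

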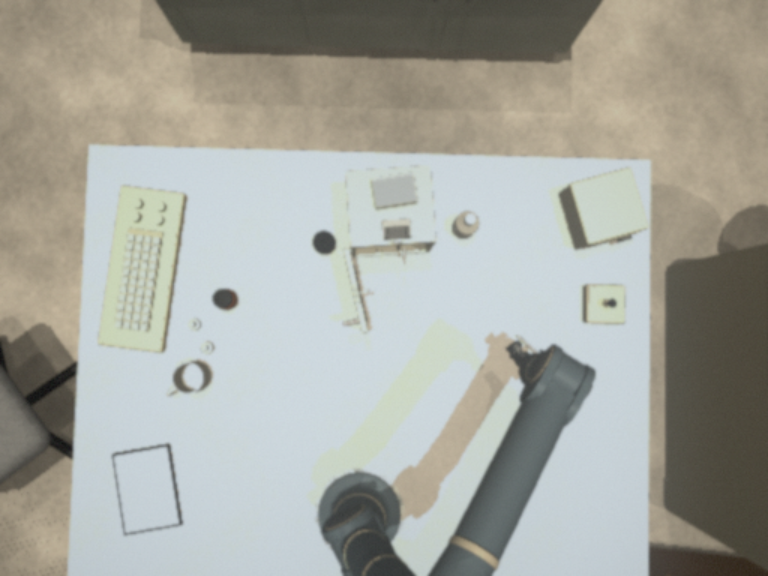

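View pics/g_side.png

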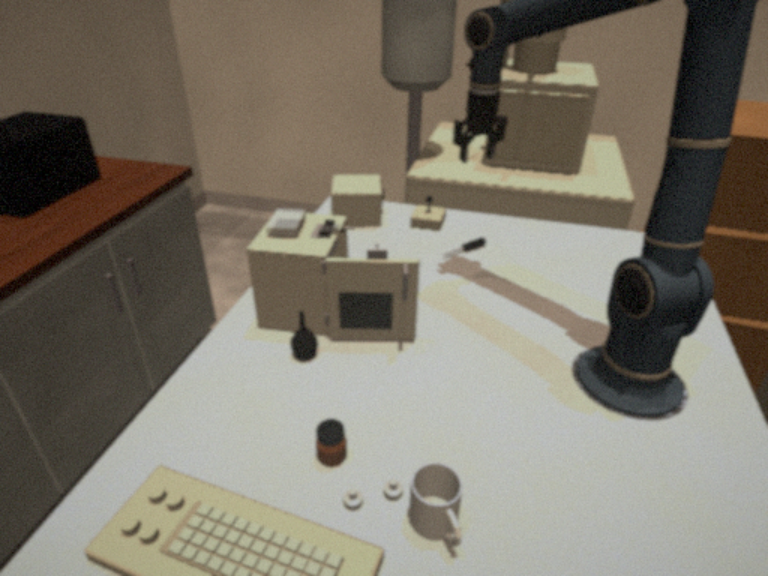

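The door stays open, with its edge running from (350,250) to (365,330) in the top view. The other items are in place and the robot is clear of everything, so I'm handing in.

```bash
python3 -c "
from plant import robot
robot.close_job()"
```

```text
the job is handed in; nothing more can be done
```

I pushed the door shut until the catch snapped, checked that it held with the hand off, then pulled it open and left it standing at about 1.4 rad. I handed the job in at about 31 s.

- **Closing:** I pushed the handle in small slow steps with shut fingers. The force peaked at 18.5 N, which is just over the stated 12 to 18 N. It fell to about 1 N at the snap, and I stopped there and backed off before the stop loaded up.
- **Holding:** With the hand off and clear, the top and side pictures showed the door still in the catch. My two measurements of the rest angle disagreed: 0.13 rad from the handle and 0.07 rad from the door's edge. I worked with about 0.10 rad.
- **Opening:** I pinched the bar from above and pulled it through the catch. The pull peaked at about 12.5 N, above the stated 3 to 8 N. Part of that may be my path not matching the door's true arc exactly. I kept hold of the handle to about 1.4 rad so the door could not fling, then let go and lifted clear.
- **Last look:** The door stayed wide open, the robot touched nothing, and the other items looked unmoved by eye. I did not measure their positions.

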